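# Run the curtain gliders round the bent track to the stop

## Robot

A 6-joint arm with a two-finger parallel gripper is mounted at the origin on the work surface. World frame = base frame: x ahead of the robot, y to its left, z up, the work surface at z = 0. Lengths are in m, angles in rad, forces in N, time in s.
With the tool pointing down it reaches from about 0.225 to 0.725 m from the base axis. Payload 3.1 kg.
Tool frame: the origin (TCP) lies at the very end of the fingers, on their centre line; the grasp point (between the pads) lies 19 mm behind it; z points along the fingers, y is the line along which they close (so a half turn about z gives the same grasp; the last joint's range is limited). The gripper opens to 85 mm and grips with 20 to 120 N. Pads are 22 mm wide; open, the fingers measure 114 mm over their backs; the gripper's body (76 mm by 85 mm) begins 54 mm behind the grasp point. The pads swing forward as they close: fully open they stand 13 mm farther back than shut.
Start: joints at [-0.128, 0.048, 0.099, 1.622, 0, 1.443], TCP at [0.525, -0, 0.231] pointing down, gripper open.
Joint ranges: [-2.91, 2.91], [-0.99, 1.94], [-1.21, 1.42], [-2.12, 2.29], [-1.49, 1.47], [-3.14, 3.14]. Speed limits (rad/s): [2.79, 2.79, 3.14, 3.14, 3.14, 3.14].

## Interface

Orientations are given as a rotation vector (axis times angle).
In Python, from bench import bot, vision gives the robot as it stands.
- The arm moves only by the shell command python3 -m handwheel 'ROWS' [FORCE]. ROWS is JSON, a list of rows, each a list of 5 numbers: the shift along the tool's x, y, z in cm, then the turn about the tool's z in degrees, then the opening, from 0 (shut) to 1 (fully open). In form: [[dx, dy, dz, roll, gripper], ...]. A call has 1 to 10 rows; each row shifts and turns the commanded pose from where the row before left it, along the tool's axes as they then stand; what a row does not reach is not made up. A row lasts 1/8 s, in which the tool goes at most 62.5 mm and 10.7 degrees, less where a joint would pass 70% of its speed; a pose out of reach is approached as far as the arm can. A call is refused whole if a number of a shift passes 6.25 or a number of a turn 10.7, either way. A call with a gripper value outside its range is refused whole. The fingers move at their own pace and stop on an object; FORCE is the grip in N (left out, the last holds). Time passes only in rows, so rows that do not move let the fingers close. It gives the time, the measured TCP pose, the force, the opening and the grip force at its end, in the units of the state.
- bot.sense(): the state, without advancing time (a new reading comes with each control period).
- vision.camera(name): name is "scene" or "side" or "wrist"; returns a dict with "image" (400x640x3 uint8, blue, green, red), "camera_matrix" (3x3 intrinsics, pixels), "world_from_camera" (4x4, takes a point from camera to world coordinates). Camera axes: x right, y down, z forward; pixel columns grow to the right and rows downward; lengths in m; the calibration is good to about 2 mm. A picture is of the moment at which its call begins. There is no depth.
- bot.finish_job(): hands the job in; it is judged then, once.
The state is a dict: "clock": time; "q": joint angles; "qvel": joint speeds; "joint_torque": joint torques, N m; "position": TCP position; "tcp_rot": TCP orientation; "wrist_force": force on the tool from outside, world axes, zero at the start; "moment": the same for the moment, N m; "opening": opening from 0.0 (shut) to 1.0 (fully open); "finger_force": force on a finger pad.
Only numpy, scipy, OpenCV 4.12 (cv2) and the standard library are available. Lean on these libraries where they do the work, as an engineer would, in place of code of your own. Each camera call takes 0.05 s, during which the arm holds its last target. There are 200 camera calls.

## Task

Four gliders are scattered along the bent curtain track on the board. Without pinching or lifting anything, run your fingertips along the slot, round the bend, and lightly push all the gliders along the track until the four stand closed up in one row against the end stop, the end with the thumbscrew. Do not bear down hard on the track or jam the gliders hard against the stop, leave the spool, jar, screwdriver and shears where they are, and finish clear of everything.

Things in the scene. Friction and masses are not known exactly. Their poses are not given: they have to be found in the camera images.
- track: Fixed bent dark metal curtain track, 31 mm wide, slot up, on a plywood board (170 mm in x, 460 in y, 14 thick). Origin: centre of the board's underside, on the table. Lips' top 25.5 mm above the table. The slot (10 mm wide) follows a bow symmetrical about x: a 60 degree bend of radius 150 mm about the point x -107.5, y 0, then a straight tangent leg of 130 mm at each end (see the points).
- bend_mid (a point): Middle of the bend, on the slot's centre line at lip height: x 42.5, y 0 mm in the track's frame; the bow bulges towards the track's +x.
- leg_left (a point): Where the bend meets the straight leg on the track's +y side, slot centre line, lip height: x 22.4, y 75 mm in the track's frame. From here the leg runs straight to end_left.
- leg_right (a point): The same on the -y side: x 22.4, y -75 mm. From here the leg runs straight to end_right.
- end_left (a point): End of the track on its +y side, slot centre line, lip height: x -42.6, y 187.6 mm in the track's frame.
- end_right (a point): End of the track on its -y side, slot centre line, lip height: x -42.6, y -187.6 mm in the track's frame.
- stop: Fixed end stop in one end of the track (either end, from start to start), 12 mm in from it: a knurled steel thumbscrew head, 22 mm across, its top 16 mm above the lips, over a 16 mm disc in the channel. Origin: on its upright axis, at the channel floor 14 mm above the table. A glider that touches it has its centre 22 mm from this axis.
- plug: Fixed plain grey plug in the other end of the track, 12 mm in from it, level with the lips, a 16 mm disc. Origin: centre of its underside, 14 mm above the table.
- glider_a: Loose white nylon glider, about 20 g, caught in the track: two-roller head 28 mm long, 24 wide, under the lips; a thin stem; over the slot a round upright knob 11 mm across from 1.5 to 17.5 mm above the lips (sides straight from 7 to 12). Origin: underside centre, 14 mm above the table; y along the track. Slides at under 1 N. Closed up, centres lie 22, 50, 78, 106 mm from the stop's axis.
- glider_b: Another glider, equal to glider_a. Gliders cannot pass one another; pushing one pushes those ahead of it.
- glider_c: Another glider, equal to glider_a. Gliders cannot pass one another; pushing one pushes those ahead of it.
- glider_d: Another glider, equal to glider_a. Gliders cannot pass one another; pushing one pushes those ahead of it.
- spool: A wooden thread spool, 32 mm across and 44 mm tall, standing on the board in the hollow of the bend; origin: centre of its underside. Leave it alone.
- jar: A closed glass jar, 56 mm across and 65 mm tall, on the table beyond the board; origin: centre of its underside. Leave it alone.
- screwdriver: A screwdriver 170 mm long lying on the table on the near side of the board; origin: centre of its underside. Leave it alone.
- shears: Tailor's shears, about 215 mm long and 9 mm high, lying flat on the table on the far side of the board; origin: underside, near the pivot. Leave them alone.
Not all that is in view belongs to the job. What is shaped like the glider_d but purple is not meant.

How it is judged:
By the outcome, as a careful person would: the job done as asked, in the order asked, and still so for the second after the job is handed in, with the robot touching nothing.
It also fails if it takes over 42 s, if anything falls off the work surface, if the arm or the gripper's body presses on something with over 40 N, if the wrist force passes 120 N, or if a joint passes its speed limit or range.

## Working session

There is one attempt and no reset: what is moved stays moved. The work goes in short steps, Python scripts to look and compute and a shell command to move; the robot and the scene stay as the last step left them, time stands still between calls to the robot, and variables do not carry over. Pictures are saved under pics/ and viewed, at most 10 in all, crops included, and the job is handed in when it is done.

```bash
mkdir -p pics; ls; python3 - <<'E'
from bench import bot,vision
import cv2
s=bot.sense();print(s['clock'],s['position'],s['tcp_rot'],s['opening'])
for n in('scene','side'):
    c=vision.camera(n);cv2.imwrite(f'pics/{n}0.png',c['image']);print(n,c['camera_matrix'].tolist(),c['world_from_camera'].round(4).tolist())
E
```

```text
pics
0.0 [5.24379724e-01 8.03582797e-05 2.30104529e-01] [-2.2200788  -2.22014177  0.0022654 ] 1.0029689339933499
scene [[431.5105804316472, 0.0, 323.33624675999346], [0.0, 431.5105804316472, 202.57727309139153], [0.0, 0.0, 1.0]] [[-0.2579, 0.5835, -0.7701, 1.2175], [0.9662, 0.1589, -0.2032, 0.1826], [0.0038, -0.7964, -0.6047, 0.5844], [0.0, 0.0, 0.0, 1.0]]
side [[398.4145204400074, 0.0, 319.2607855753667], [0.0, 398.4145204400074, 195.33875942081258], [0.0, 0.0, 1.0]] [[0.9992, -0.0148, 0.0365, 0.5162], [-0.0386, -0.5501, 0.8342, -0.5859], [0.0077, -0.835, -0.5503, 0.4826], [0.0, 0.0, 0.0, 1.0]]
```

View pics/scene0.png

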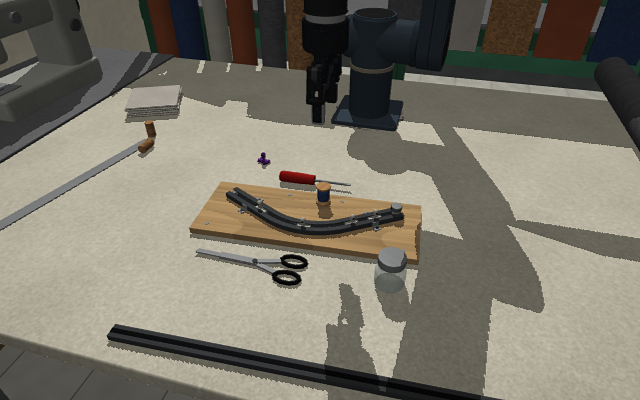

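View pics/side0.png

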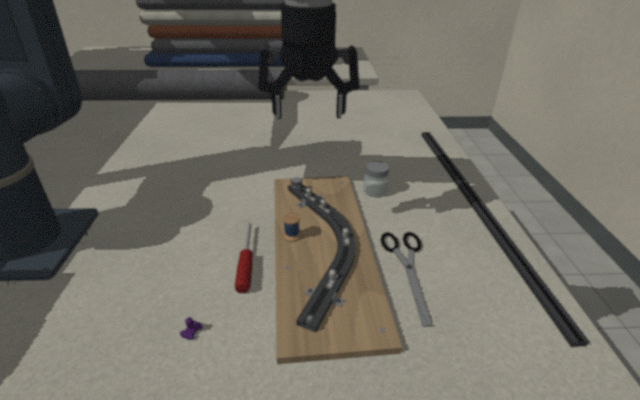

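The side view shows the track with the thumbscrew at its far (+y) end at about (297,183), and white gliders at about (308,192), (322,204), (346,237) and (331,283). The spool is in the bend's hollow at (291,228).

```bash
cat > h.py <<'E'
import numpy as np,cv2
from bench import bot,vision
def ray(c,uv,z):
    K=c['camera_matrix'];T=c['world_from_camera']
    d=T[:3,:3]@np.linalg.inv(K)@np.array([uv[0],uv[1],1.]);o=T[:3,3]
    return o+d*(z-o[2])/d[2]
def proj(c,P):
    T=np.linalg.inv(c['world_from_camera']);p=(T[:3,:3]@np.atleast_2d(P).T+T[:3,3:])
    q=c['camera_matrix']@p;return (q[:2]/q[2]).T
E
python3 - <<'E'
from h import *
o=[]
for n,(u,v,w,h) in dict(scene=(180,170,250,105),side=(260,165,150,200)).items():
    c=vision.camera(n);im=c['image']
    hsv=cv2.cvtColor(im,cv2.COLOR_BGR2HSV)
    # board: saturated wood
    m=cv2.inRange(hsv,(8,70,60),(25,255,255))
    m=cv2.morphologyEx(m,cv2.MORPH_CLOSE,np.ones((25,25)))
    k=max(cv2.findContours(m,0,1)[0],key=cv2.contourArea)
    hl=cv2.convexHull(k);q=cv2.approxPolyDP(hl,0.02*cv2.arcLength(hl,True),True)[:,0]
    print(n,[(p.tolist(),ray(c,p,.014)[:2].round(4).tolist()) for p in q])
    o.append(im[v:v+h,u:u+w])
a=cv2.resize(o[0],None,fx=3.2,fy=3.2,interpolation=3);b=cv2.resize(o[1],None,fx=3,fy=3,interpolation=3)
cv2.imwrite('pics/a.png',a);cv2.imwrite('pics/b.png',b[:600])
c=vision.camera('wrist');cv2.imwrite('pics/w.png',c['image']);print(c['camera_matrix'].round(1).tolist(),c['world_from_camera'].round(3).tolist())
E
```

```text
scene [([420, 205], [0.4443, 0.1958]), ([418, 264], [0.6261, 0.2075]), ([189, 227], [0.6419, -0.2512]), ([220, 182], [0.4777, -0.2617]), ([280, 171], [0.3966, -0.1427])]
side [([346, 176], [0.6122, 0.204]), ([400, 350], [0.6415, -0.2569]), ([278, 362], [0.4781, -0.2694]), ([243, 249], [0.4056, -0.0444]), ([275, 180], [0.4495, 0.1904])]
[[296.7, 0.0, 320.2], [0.0, 296.7, 194.6], [0.0, 0.0, 1.0]] [[1.0, 0.001, -0.0, 0.525], [0.001, -0.945, -0.327, 0.085], [-0.001, 0.327, -0.945, 0.373], [0.0, 0.0, 0.0, 1.0]]
```

View pics/b.png

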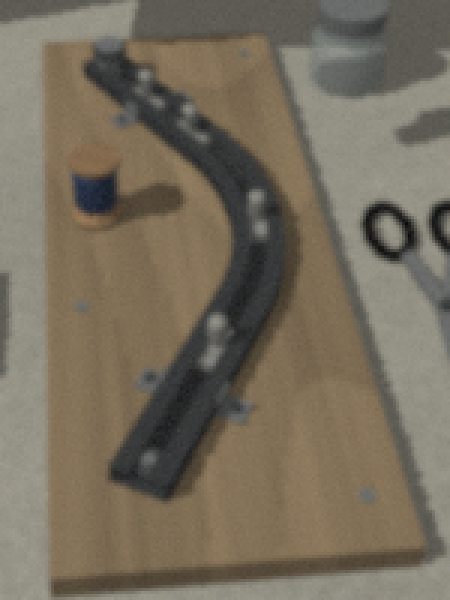

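View pics/w.png

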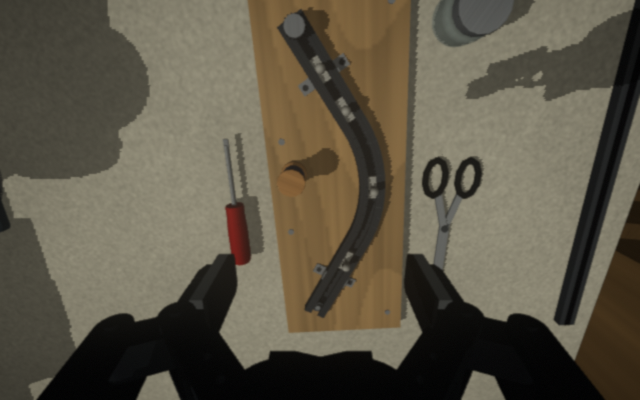

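View pics/a.png

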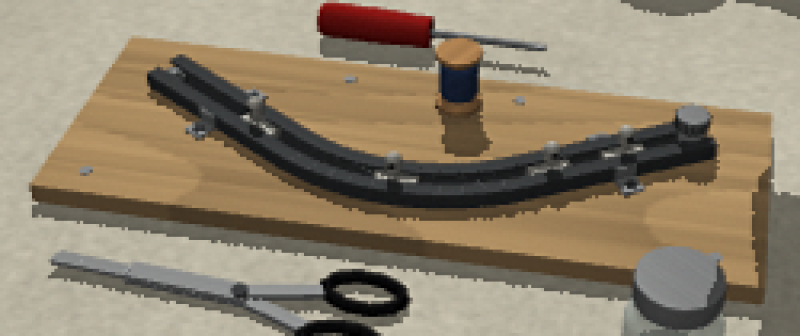

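The wrist view shows the thumbscrew at (294,25), the plug at (318,310) and gliders near (320,69), (345,107), (373,187) and (347,262). I'll now fit the board from two-view points.

```bash
cat >> h.py <<'E'
def tri(obs):
    A=np.zeros((3,3));b=np.zeros(3)
    for c,uv in obs:
        T=c['world_from_camera'];d=T[:3,:3]@np.linalg.inv(c['camera_matrix'])@np.array([*uv,1.]);d/=np.linalg.norm(d)
        M=np.eye(3)-np.outer(d,d);A+=M;b+=M@T[:3,3]
    return np.linalg.solve(A,b)
E
python3 - <<'E'
from h import *
C={n:vision.camera(n) for n in('scene','side','wrist')}
S=lambda u,v:(C['scene'],(180+u/3.2,170+v/3.2)); D=lambda u,v:(C['side'],(260+u/3,165+v/3)); W=lambda u,v:(C['wrist'],(u,v))
st=tri([S(692,113),D(109,44),W(294,25)]);print('stop',st.round(4))
pl=ray(*W(318,310),.0255);pl2=ray(*D(148,458),.0255);print('plug',pl.round(4),pl2.round(4))
print('stop rays',ray(*W(294,25),.0415).round(4),ray(*D(109,44),.0415).round(4),ray(*S(692,113),.0415).round(4), 'dist',np.linalg.norm(st[:2]-pl[:2]))
for s,d in [((256,98),(216,319)),((393,157),(257,194)),((551,146),(188,104)),((626,130),(146,73))]:
    print('knob',tri([S(*s),D(*d)]).round(4))
im=C['wrist']['image'];hsv=cv2.cvtColor(im,cv2.COLOR_BGR2HSV)
m=cv2.inRange(hsv,(0,0,0),(180,255,60));m[:, :275]=0;m[:,395:]=0;m[318:]=0
k=max(cv2.findContours(m,0,1)[0],key=cv2.contourArea)[:,0].astype(float)
P=np.array([ray(C['wrist'],p,.0255)[:2] for p in k])
# fit board pose: dark outline pts lie 15.5 mm from slot line
from scipy.optimize import least_squares
a=np.radians(np.linspace(-30,30,61))
L=np.r_[[[-42.6,-187.6]],np.c_[-107.5+150*np.cos(a),150*np.sin(a)],[[-42.6,187.6]]]/1000
seg=np.diff(L,axis=0);
def dist(p):
    t=np.clip(((p[:,None]-L[:-1])*seg).sum(2)/(seg**2).sum(1),0,1)
    return np.linalg.norm(p[:,None]-L[:-1]-t[...,None]*seg,axis=2).min(1)
stl=np.array([-36.6,177.2])/1000;pll=np.array([-36.6,-177.2])/1000
def f(x):
    R=np.array([[np.cos(x[2]),-np.sin(x[2])],[np.sin(x[2]),np.cos(x[2])]])
    return np.r_[(dist((P-x[:2])@R)-.0155)*.3,((R@stl+x[:2])-st[:2])*3,((R@pll+x[:2])-(pl[:2]+pl2[:2])/2)*3]
r=least_squares(f,[.545,-.03,.06],loss='soft_l1',f_scale=.001);print('fit',r.x.round(4),'res mm',(r.fun[-4:]/3*1000).round(1),np.median(abs(r.fun[:-4]))/.3*1000,len(P))
np.save('board.npy',r.x)
E
```

```text
stop [0.4987 0.1471 0.0419]
plug [ 0.5226 -0.2116  0.0255] [ 0.5202 -0.2084  0.0255]
stop rays [0.4996 0.1471 0.0415] [0.4988 0.145  0.0415] [0.4955 0.1479 0.0415] dist 0.35949728470097264
knob [ 0.5559 -0.1303  0.0408]
knob [ 0.588  -0.0261  0.0397]
knob [0.5518 0.0671 0.0412]
knob [0.5241 0.1092 0.0403]
fit [ 0.5466 -0.027   0.061 ] res mm [ 0.5  0.5 -0.6  3.8] 0.8960295150023093 710
```

```bash
cat > plan.py <<'E'
from h import *
from scipy.spatial.transform import Rotation as Ro
bx,by,th=np.load('board.npy')
Rb=np.array([[np.cos(th),-np.sin(th)],[np.sin(th),np.cos(th)]]);B=np.array([bx,by])
A=.15*np.pi/3; LT=.26+A; SSTOP=LT-.012
def at(s): # world xy, heading angle from world +y (CCW+), s from end_right
    if s<.13: p=np.array([-.0426,-.1876])+s*np.array([.5,.866]);h=-np.pi/6
    elif s<.13+A: a=-np.pi/6+(s-.13)/.15;p=np.array([-.1075,0])+.15*np.array([np.cos(a),np.sin(a)]);h=a
    else: p=np.array([.0224,.075])+(s-.13-A)*np.array([-.5,.866]);h=np.pi/6
    return Rb@p+B,h+th
def sof(p):
    g=np.linspace(0,LT,4000);d=np.array([np.linalg.norm(at(s)[0]-p) for s in g]);return g[d.argmin()],d.min()
def pose():
    s=bot.sense();R=Ro.from_rotvec(s['tcp_rot']).as_matrix()
    # heading of tool -x, CCW from world +y
    return s,s['position'],np.arctan2(R[0,0],-R[1,0])
def rows(p,z,h,targets):
    """targets: (s,z) ; rows from pose p,z,h with tool down, -x along heading"""
    out=[]
    for s,zt in targets:
        q,hh=at(s);d=q-p
        f=np.array([-np.sin(h),np.cos(h)]) # travel dir = -tool x
        l=np.array([-np.cos(h),-np.sin(h)]) # tool y (world -x at h=0)
        dr=-np.degrees((hh-h+np.pi)%(2*np.pi)-np.pi)
        out.append([round(-100*d@f,2),round(100*d@l,2),round(100*(z-zt),2),round(dr,1)])
        # advance with rounded numbers
        o=out[-1];p=p-f*o[0]/100+l*o[1]/100;z-=o[2]/100;h-=np.radians(o[3])
    return out
E
python3 - <<'E'
from plan import *
for k in [(.5559,-.1303),(.588,-.0261),(.5518,.0671),(.5241,.1092)]:print('glider s,off',np.round(sof(np.array(k)),4))
print('stop s',SSTOP,'final TCP s',SSTOP-.1225)
s,p,h=pose();print(p,np.degrees(h))
for t in ([(.055,.231)],[(.055,.0315)]): print(rows(p[:2],p[2],h,t),at(t[0][0]))
E
```

```text
glider s,off [0.0955 0.0025]
glider s,off [0.2069 0.0011]
glider s,off [0.3089 0.0006]
glider s,off [0.3594 0.0005]
stop s 0.40507963267948965 final TCP s 0.28257963267948966
[ 5.24913834e-01 -2.90855095e-05  2.31119664e-01] 179.99605476019752
[[np.float64(-16.76), np.float64(1.51), np.float64(0.01), np.float64(-153.5)]] (array([ 0.54003931, -0.16767123]), np.float64(-0.46264539349862727))
[[np.float64(-16.76), np.float64(1.51), np.float64(19.96), np.float64(-153.5)]] (array([ 0.54003931, -0.16767123]), np.float64(-0.46264539349862727))
```

```bash
sed -i 's/np.arctan2(R\[0,0\],-R\[1,0\])/np.arctan2(-R[0,0],R[1,0])/; s/l=np.array(\[-np.cos(h),-np.sin(h)\])/l=np.array([np.cos(h),np.sin(h)])/; s/round(-100\*d@f,2),/round(float(100*d@f),2),/; s/round(100\*d@l,2)/round(float(100*d@l),2)/; s/p=p-f\*o/p=p+f*o/; s/round(dr,1)/round(float(dr),1)/;s/round(100\*(z-zt),2)/round(float(100*(z-zt)),2)/' plan.py
python3 - <<'E'
from plan import *
s,p,h=pose();print(p,np.degrees(h))
print(rows(p[:2],p[2],h,[(.05,.0315)]),at(.05))
E
```

```text
[ 5.24913834e-01 -2.90855095e-05  2.31119664e-01] -0.0039452398024800266
[[-17.21, 1.29, 19.96, 26.5]] (array([ 0.53780771, -0.17214548]), np.float64(-0.46264539349862727))
```

```bash
python3 -m handwheel '[[-4.3,0.32,0,0,0],[-4.3,0.32,0,0,0],[-4.3,0.32,2,0,0],[-4.3,0.32,3,0,0],[0,0,4,8.8,0],[0,0,4,8.8,0],[0,0,2,8.9,0],[0,0,0,0,0],[0,0,0,0,0]]' && python3 - <<'E'
from plan import *
s,p,h=pose();print(s['clock'],p,np.degrees(h),s['opening'],s['wrist_force'])
print(rows(p[:2],p[2],h,[(.05,.0315)]))
c=vision.camera('wrist');cv2.imwrite('pics/w1.png',c['image'])
E
```

```text
clock: 1.52
position: [0.5385, -0.1723, 0.0825]
tcp_rot: [2.668, 1.655, 0.002]
wrist_force: [0.6, -0.3, 0.8]
opening: -0.005
finger_force: 0.0
1.525 [ 0.53850971 -0.17230545  0.08252049] -26.371900043958362 -0.005367799813135587 [ 0.59177402 -0.25037169  0.79112504]
[[-0.02, -0.07, 5.1, 0.1]]
```

View pics/w1.png

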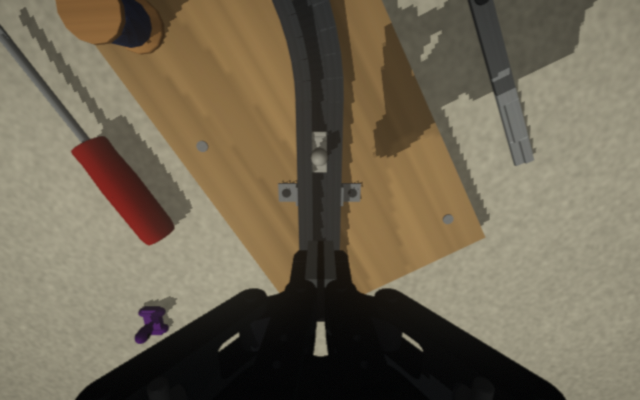

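The wrist view shows the shut fingers centred over the slot (column about 320), with the first glider's knob ahead at (320,158). I'll descend.

```bash
python3 -m handwheel '[[0,0,2,0,0],[0,0,2,0,0],[0,0,0.6,0,0],[0,0,0.4,0,0],[0,0,0,0,0]]' && python3 - <<'E'
from plan import *
s,p,h=pose();print(s['clock'],p,np.degrees(h),s['wrist_force'], sof(p[:2]))
R=rows(p[:2],p[2],h,[(x,.0325) for x in np.r_[np.arange(.058,.27,.008),np.arange(.27,.284,.002)]])
for i in range(0,len(R),10):print(R[i:i+10])
E
```

```text
clock: 2.2
position: [0.5384, -0.1722, 0.0322]
tcp_rot: [2.67, 1.653, 0.001]
wrist_force: [-0.3, -0.3, -0.9]
opening: -0.001
finger_force: 0.0
2.2 [ 0.53836195 -0.17224116  0.03216675] -26.481260885210183 [-0.30288963 -0.29372891 -0.88085794] (np.float64(0.05016636742156402), np.float64(0.0005386911485110076))
[[0.78, -0.05, -0.03, 0.0], [0.8, -0.0, -0.0, 0.0], [0.8, -0.0, -0.0, 0.0], [0.8, -0.0, -0.0, 0.0], [0.8, -0.0, -0.0, 0.0], [0.8, -0.0, -0.0, 0.0], [0.8, -0.0, -0.0, 0.0], [0.8, -0.0, -0.0, 0.0], [0.8, -0.0, -0.0, 0.0], [0.81, -0.0, -0.0, 0.0]]
[[0.8, -0.02, -0.0, -3.0], [0.79, -0.02, -0.0, -3.1], [0.8, -0.02, -0.0, -3.0], [0.8, -0.03, -0.0, -3.1], [0.8, -0.02, -0.0, -3.1], [0.8, -0.02, -0.0, -3.0], [0.8, -0.02, -0.0, -3.1], [0.8, -0.02, -0.0, -3.0], [0.8, -0.02, -0.0, -3.1], [0.8, -0.02, -0.0, -3.0]]
[[0.8, -0.02, -0.0, -3.1], [0.8, -0.02, -0.0, -3.0], [0.8, -0.03, -0.0, -3.1], [0.8, -0.02, -0.0, -3.1], [0.8, -0.02, -0.0, -3.0], [0.8, -0.02, -0.0, -3.1], [0.8, -0.02, -0.0, -3.0], [0.4, -0.01, -0.0, -1.5], [0.2, 0.0, -0.0, -0.8], [0.2, 0.0, -0.0, -0.8]]
[[0.2, -0.0, -0.0, -0.7], [0.2, -0.0, -0.0, -0.8], [0.2, -0.0, -0.0, -0.8], [0.2, -0.0, -0.0, -0.7]]
```

```bash
python3 -m handwheel '[[0.8,-0.05,0,0,0],[0.8,0,0,0,0],[0.8,0,0,0,0],[0.8,0,0,0,0],[0.8,0,0,0,0],[0.8,0,0,0,0],[0.8,0,0,0,0],[0.8,0,0,0,0],[0.8,0,0,0,0],[0.8,0,0,0,0]]'; python3 -m handwheel '[[0.8,-0.02,0,-3,0],[0.8,-0.02,0,-3.1,0],[0.8,-0.02,0,-3,0],[0.8,-0.02,0,-3.1,0],[0.8,-0.02,0,-3,0]]'; python3 - <<'E'
from plan import *
s,p,h=pose();print(s['clock'],p,np.degrees(h),s['wrist_force'], sof(p[:2]))
cv2.imwrite('pics/w2.png',vision.camera('wrist')['image'])
E
```

```text
clock: 3.45
position: [0.5733, -0.0997, 0.0313]
tcp_rot: [-2.671, -1.653, -0.0]
wrist_force: [0.3, 0.5, 0.2]
opening: -0.002
finger_force: 0.0
clock: 4.08
position: [0.5862, -0.062, 0.0313]
tcp_rot: [2.428, 1.994, 0.0]
wrist_force: [-0.6, 0.2, -0.0]
opening: -0.001
finger_force: 0.0
4.075 [ 0.58623058 -0.0620002   0.03132271] -11.205079620774288 [-0.62943976  0.20004196 -0.04871602] (np.float64(0.17073252280478235), np.float64(0.000333161129603556))
```

View pics/w2.png

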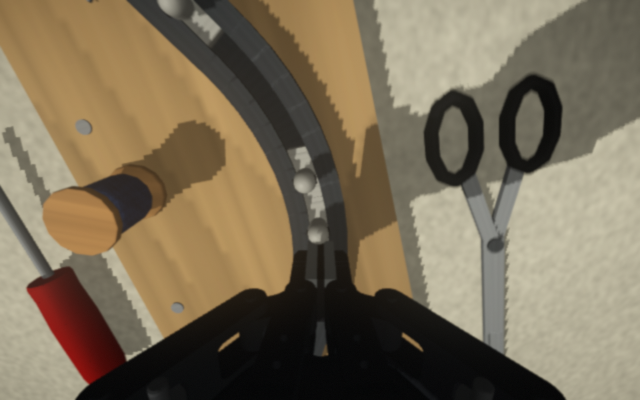

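The knob at (317,230) is right ahead of the fingertips and has closed up to the next glider at (305,182). Forces are near zero, so I'll carry on round the bend.

```bash
python3 -m handwheel '[[0.8,-0.02,-0.05,-3.1,0],[0.8,-0.02,0,-3,0],[0.8,-0.02,0,-3.1,0],[0.8,-0.02,0,-3,0],[0.8,-0.02,0,-3.1,0],[0.8,-0.02,0,-3,0],[0.8,-0.02,0,-3.1,0],[0.8,-0.02,0,-3,0],[0.8,-0.03,0,-3.1,0]]'; python3 - <<'E'
from plan import *
s,p,h=pose();print(s['clock'],p,np.degrees(h),s['wrist_force'], sof(p[:2]))
R=rows(p[:2],p[2],h,[(x,.032) for x in np.r_[np.arange(.253,.274,.005),np.arange(.275,.286,.002)]]);print(R)
E
```

```text
clock: 5.25
position: [0.583, 0.009, 0.0318]
tcp_rot: [1.885, 2.513, -0.0]
wrist_force: [0.9, 0.4, -0.1]
opening: 0.003
finger_force: 0.0
5.25 [0.58300573 0.00904467 0.03180097] 16.25137008210423 [ 0.88336026  0.36957841 -0.13690137] (np.float64(0.24269675049891784), np.float64(9.84549318010035e-05))
[[1.03, -0.03, -0.02, -4.2], [0.5, -0.01, 0.0, -1.9], [0.5, -0.01, 0.0, -1.9], [0.5, -0.01, 0.0, -2.0], [0.5, -0.0, 0.0, -1.9], [0.2, -0.01, 0.0, -0.7], [0.2, 0.0, 0.0, -0.8], [0.2, 0.0, 0.0, -0.8], [0.2, 0.0, 0.0, -0.7], [0.2, -0.0, 0.0, -0.8], [0.2, -0.0, 0.0, -0.7]]
```

```bash
python3 -m handwheel '[[0.5,-0.01,0,-2,0],[0.5,-0.01,0,-2,0],[0.5,-0.01,0,-2,0],[0.5,-0.01,0,-1.9,0],[0.4,-0.01,0,-1.5,0],[0.3,0,0,-1.1,0],[0.2,0,0,-0.8,0],[0,0,0,0,0]]'; python3 - <<'E'
from plan import *
s,p,h=pose();print(s['clock'],p,np.degrees(h),s['wrist_force'], sof(p[:2]))
print(rows(p[:2],p[2],h,[(x,.032) for x in np.arange(.272,.286,.002)]))
c=vision.camera('wrist');im=c['image'];cv2.imwrite('pics/w3.png',im)
m=cv2.inRange(cv2.cvtColor(im,cv2.COLOR_BGR2HSV),(0,0,135),(180,45,255));n,l,st,ce=cv2.connectedComponentsWithStats(m)
E
```

```text
clock: 6.25
position: [0.5721, 0.0357, 0.0318]
tcp_rot: [-1.629, -2.686, 0.0]
wrist_force: [-0.9, -0.5, -0.1]
opening: -0.003
finger_force: 0.0
6.25 [0.57207258 0.03571875 0.03180333] 27.514589672688764 [-0.94031113 -0.52335157 -0.13744355] (np.float64(0.27158673755873747), np.float64(0.00021478472434086082))
[[0.04, 0.02, -0.02, -0.2], [0.2, -0.0, 0.0, -0.8], [0.2, -0.0, 0.0, -0.7], [0.2, -0.0, 0.0, -0.8], [0.2, -0.0, 0.0, -0.8], [0.2, -0.01, 0.0, -0.7], [0.2, 0.0, 0.0, -0.8]]
```

View pics/w3.png

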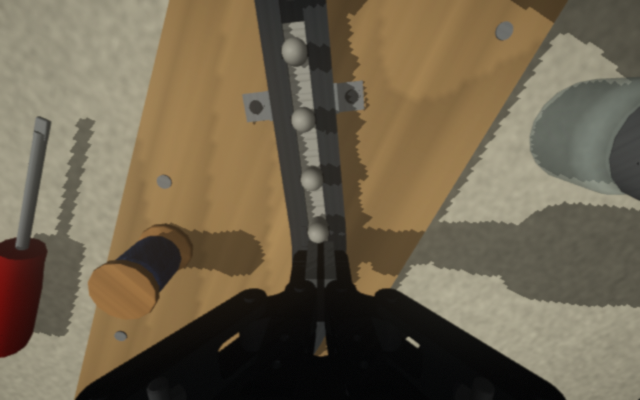

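All four knobs stand in a line at (317,230), (311,180), (303,120) and (294,51); the stop is out of view above. I'll creep forward while watching the force.

```bash
python3 -m handwheel '[[0.2,0,0,-0.8,0],[0.2,0,0,-0.7,0],[0.2,0,0,-0.8,0],[0.1,0,0,-0.4,0],[0,0,0,0,0]]'; for i in 1 ; do python3 -m handwheel '[[0.1,0,0,-0.3,0],[0,0,0,0,0]]'; done; python3 - <<'E'
from plan import *
s,p,h=pose();print(s['clock'],p,np.degrees(h),s['wrist_force'], sof(p[:2]))
c=vision.camera('wrist')
for uv in[(317,230),(311,180),(303,120),(294,51)]:
    pass
c=vision.camera('side');im=c['image'][165:245,275:375];cv2.imwrite('pics/s3.png',cv2.resize(im,None,fx=6,fy=6,interpolation=3))
E
```

```text
clock: 6.92
position: [0.5687, 0.0419, 0.0318]
tcp_rot: [-1.566, -2.724, 0.0]
wrist_force: [0.1, -0.7, -0.2]
opening: 0.002
finger_force: 0.0
clock: 7.18
position: [0.5683, 0.0427, 0.0318]
tcp_rot: [-1.559, -2.728, -0.0]
wrist_force: [-0.3, 0.5, -0.7]
opening: -0.001
finger_force: 0.0
7.175 [0.56826419 0.04270543 0.03180267] 30.504819644739445 [-0.25361826  0.51100201 -0.65358216] (np.float64(0.27951323220330887), np.float64(0.00014464398358396085))
```

View pics/s3.png

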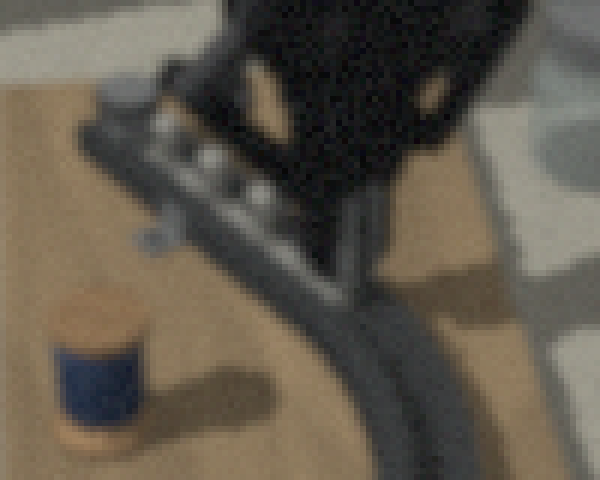

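The front knob, at (168,122) in the crop, is close to the thumbscrew at (128,90), so I'll go in 1 mm steps.

```bash
python3 -m handwheel '[[0.1,0,0,-0.4,0],[0,0,0,0,0]]' | sed -n 2,4p; python3 -m handwheel '[[0.1,0,0,-0.4,0],[0,0,0,0,0]]'| sed -n 2,4p
```

```text
position: [0.5678, 0.0436, 0.0318]
tcp_rot: [-1.549, -2.733, -0.0]
wrist_force: [1.0, -1.4, 0.5]
position: [0.5672, 0.0445, 0.0318]
tcp_rot: [-1.54, -2.738, -0.0]
wrist_force: [-0.6, -0.7, 0.3]
```

```bash
python3 -m handwheel '[[0.1,0,0,0,0],[0,0,0,0,0]]' | sed -n 2,4p;python3 - <<'E'
from plan import *
f=[];
for i in range(5):
    f.append(bot.sense()['wrist_force']); c=vision.camera('side')
print(np.mean(f,0)); 
for uv in [(275+168/6,165+122/6),(275+128/6,165+90/6)]: print(uv)
T=[]
im=c['image']
for n in range(4):
  d=[.022,.05,.078,.106][n]; q,_=at(SSTOP-d); print(proj(c,[*q,.040]))
cv2.imwrite('pics/s4.png',cv2.resize(im[165:245,275:375],None,fx=6,fy=6,interpolation=3))
E
```

```text
position: [0.5668, 0.0453, 0.0318]
tcp_rot: [1.54, 2.738, -0.0]
wrist_force: [0.3, -0.2, 0.7]
[0.20211011 0.10717977 0.31557691]
(303.0, 185.33333333333334)
(296.3333333333333, 180.0)
[[302.24140643 184.07198495]]
[[309.77866443 189.93429264]]
[[317.67137113 196.07306024]]
[[325.94527757 202.50831631]]
```

```bash
for i in 1; do python3 -m handwheel '[[0.05,0,0,0,0],[0,0,0,0,0]]' | sed -n '2p;4p'; python3 -m handwheel '[[0.05,0,0,0,0],[0,0,0,0,0]]' | sed -n '2p;4p'; done; python3 - <<'E'
from plan import *
f=[]
for i in range(4): f.append(bot.sense()['wrist_force']);vision.camera('side')
print(np.mean(f,0))
E
```

```text
position: [0.5665, 0.0456, 0.0318]
wrist_force: [0.7, -0.2, -0.1]
position: [0.5663, 0.046, 0.0319]
wrist_force: [-0.7, -1.3, 0.3]
[ 0.39995139 -0.44027286 -0.08173398]
```

```bash
python3 -m handwheel '[[0.05,0,0,0,0],[0,0,0,0,0]]' | sed -n '2p;4p'; python3 -m handwheel '[[0.05,0,0,0,0],[0,0,0,0,0]]' | sed -n '2p;4p'; python3 - <<'E'
from plan import *
f=[]
for i in range(4): f.append(bot.sense()['wrist_force']);c=vision.camera('side')
print(np.mean(f,0));cv2.imwrite('pics/s5.png',cv2.resize(c['image'][165:245,275:375],None,fx=6,fy=6,interpolation=3))
E
```

```text
position: [0.5662, 0.0463, 0.0319]
wrist_force: [1.2, -1.5, 0.5]
position: [0.5661, 0.0465, 0.032]
wrist_force: [1.8, -2.5, -0.2]
[ 1.41532901 -2.5611565  -0.0365448 ]
```

A steady force of about 2.9 N now opposes the travel and the advance has stalled, so the row has reached the stop at roughly the predicted place. I'll back off gently and rise.

```bash
python3 -m handwheel '[[-0.2,0,0,0,0],[-0.8,0,0,0,0],[-1,0,0,0,0],[0,0,-2,0,0],[0,0,-4,0,0],[0,0,-5,0,0],[-5,0,-5,0,0],[-5,0,0,0,0],[0,0,0,0,0]]'; python3 - <<'E'
from plan import *
C={n:vision.camera(n) for n in('wrist','side')}
im=C['wrist']['image'];cv2.imwrite('pics/f.png',np.vstack([cv2.resize(C['side']['image'][165:265,260:400],(640,457),interpolation=3)[:300],im[:200]])[:600])
cv2.imwrite('pics/fw.png',im)
c=C['wrist']
T=[.022,.05,.078,.106]
print('pred',[proj(c,[*at(SSTOP-d)[0],.043]).round(1).tolist() for d in T], proj(c,[*at(SSTOP)[0],.0415]))
E
```

```text
clock: 10.8
position: [0.6267, -0.0542, 0.1858]
tcp_rot: [1.545, 2.734, -0.0]
wrist_force: [-1.8, 0.9, -0.3]
opening: -0.004
finger_force: 0.0
pred [[[313.8, -92.3]], [[315.5, -47.8]], [[317.1, -6.6]], [[318.6, 31.6]]] [[ 312.38141813 -128.48573607]]
```

View pics/f.png

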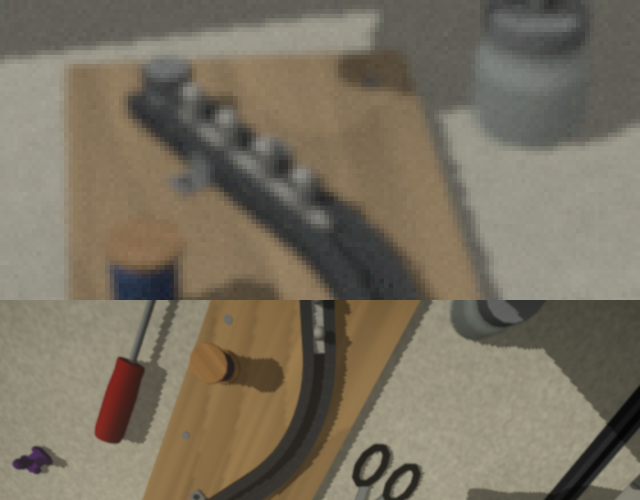

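The picture shows the four knobs evenly closed up at (187,92), (225,118), (263,147) and (303,178), beside the thumbscrew at (167,75). The spool and the jar are undisturbed, and the arm is clear.

```bash
python3 -c "
from bench import bot
print(bot.finish_job())"
```

```text
the job is handed in; nothing more can be done
None
```

The four gliders stand closed up in one row against the thumbscrew stop, pushed there with about 3 N at most, and the job is handed in at about 11 s with the arm clear of everything.

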